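Make up the supper tray and the tea tray

ROBOT

A 7-joint arm with a two-finger parallel gripper is mounted at the origin on the work surface. World frame = base frame: x ahead of the robot, y to its left, z up, the work surface at z = 0. Lengths are in m, angles in rad, forces in N, time in s.
With the tool pointing down it reaches from about 0.4 to 0.9 m from the base axis. Payload 5.5 kg.
Tool frame: the origin (TCP) lies on the centre line of the jaws, within the pads' length; the fingertips stand 14 mm ahead of it and the grasp point (between the pads) lies 5 mm behind it; z points along the fingers, y is the line along which they close (so a half turn about z gives the same grasp; the last joint's range is limited). The gripper opens to 85 mm and grips with 20 to 120 N. Pads are 22 mm wide; open, the fingers measure 114 mm over their backs; the gripper's body (76 mm by 85 mm) begins 54 mm behind the grasp point. The pads swing forward as they close: fully open they stand 13 mm farther back than shut.
Start: joints at [-0.853, 0.501, -0.427, 1.55, 0.221, 1.138, -0.21], TCP at [0.285, 0.584, 0.245] pointing down, gripper open.
Joint ranges: [-2.88, 2.88], [-0.31, 2.03], [-1.54, 1.56], [0.2, 2.42], [-1.41, 4.55], [0.19, 2.02], [-2.57, 2.57]. Speed limits (rad/s): [2.57, 2.57, 3.14, 3.14, 3.14, 3.14, 3.14].

INTERFACE

Orientations are given as a unit quaternion [w, x, y, z].
In Python, from bench import robot, read_camera, get_calibration, nets gives the robot as it stands.
- The arm moves only by the tool move_arm, never from a script. Its arguments are lists of equal length, an entry for each row: "offset": the shift along the tool's x, y, z in m, a list of three; "delta_rot": the turn, a rotation vector about the tool's x, y, z in degrees, a list of three; "gripper": the opening, from -1 (shut) to 1 (fully open). A call has exactly 8 rows; each row shifts and turns the commanded pose from where the row before left it, along the tool's axes as they then stand; what a row does not reach is not made up. A row lasts 1/12 s, in which the tool goes at most 41.7 mm and 7.16 degrees, less where a joint would pass 70% of its speed; a pose out of reach is approached as far as the arm can. A call with a gripper value outside its range is refused whole. The fingers move at their own pace and stop on an object; the grip force is fixed at half the most. Time passes only in rows, so rows that do not move let the fingers close, or fill a call up. It gives the time, the measured TCP pose, the force, the opening and the grip force at its end, in the units of the state.
- robot.state(): the state, without advancing time (a new reading comes with each control period).
- read_camera(name): name is "scene" or "top" or "wrist"; returns the picture (400x640x3 uint8, blue, green, red); there is no depth.
- get_calibration(name): a dict with "camera_matrix" (3x3 intrinsics, pixels), "cam_to_world" (4x4, takes a point from camera to world coordinates). Camera axes: x right, y up, looking along -z (the intrinsics and any distortion apply to the point x, -y, -z); pixel columns grow to the right and rows downward; lengths in m; the calibration is good to about 2 mm. A picture is of the moment at which its call begins: read the wrist's pose just before it. get_calibration takes no time and is no camera call; for the wrist camera it gives the pose at the moment of the call.
- robot.finish_job(): hands the job in; it is judged then, once.
Trained networks look in the newest picture that a camera, given by its name, has taken for a name from the list of things; names that differ only in an ending like _2 or _b are one class to them, and where a whole thing is asked for, a point or a joint stands for the part that bears it (a point fixed in the world has none). Each returns a list of dicts, best first, with "confidence" (0 to 1); they miss things now and then, are a little off and sometimes report something else, mostly with a low value. They report only what shows in the picture. A call takes as long as a camera call.
- nets.trace(camera, target): "region" (400x640 bool, what is visible of it) and "position" ([row, column] in pixels, amid what is visible of it).
- nets.pinpoint(camera, target): "position" ([row, column] in pixels: a listed point, or the origin of a listed thing).
The state is a dict: "time_s": time; "q": joint angles; "joint_velocities": joint speeds; "effort": joint torques, N m; "tool_pos": TCP position; "tool_rot": TCP orientation; "contact_force": force on the tool from outside, world axes, zero at the start; "moment": the same for the moment, N m; "grip_width": opening from 0.0 (shut) to 1.0 (fully open); "finger_force": force on a finger pad.
Only numpy, scipy, OpenCV 4.12 (cv2) and the standard library are available. Lean on these libraries where they do the work, as an engineer would, in place of code of your own. Each camera call takes 0.05 s, during which the arm holds its last target. There are 200 camera calls.

TASK

Make up the two guest trays from the things on the sideboard: on the blue supper tray the amber tealight glass goes on the cork and the steel pepper mill in the plain compartment; on the white tea tray the green tealight glass goes on the cork and the red biscuit barrel in the plain compartment. Keep everything upright, set each thing down gently so that it stands flat inside its compartment, and leave the tripod head, the toy watering can and the clear tealight glass where they are.

Things in the scene. Friction and masses are not known exactly. Their poses are not given: they have to be found in the camera images.
- supper_tray: Blue tray, does not move, 96 mm (x) by 181 mm (y), origin at the centre of its underside on the sideboard, z up. Base 6 mm, all walls 5 mm thick and 18 mm high over the sideboard. A wall across it parts two compartments, both 86 mm along x: the one with a cork floor (86 mm along y, centre at x 0, y +42.5 mm, floor at height 8 mm) for the amber glass, and the plain blue one (80 mm along y, centre at x 0, y -45.5 mm, floor at height 6 mm) for the pepper mill.
- tea_tray: White tray, does not move, 120 mm (x) by 211 mm (y), origin at the centre of its underside on the sideboard, z up. Base 6 mm, all walls 5 mm thick and 18 mm high over the sideboard. A wall across it parts two compartments, both 110 mm along x: the one with a cork floor (86 mm along y, centre at x 0, y -57.5 mm, floor at height 8 mm) for the green glass, and the plain white one (110 mm along y, centre at x 0, y +45.5 mm, floor at height 6 mm) for the biscuit barrel.
- pepper_mill: Stainless steel pepper mill, upright, 128 mm high, about 0.3 kg; round: foot 48 mm across up to height 35 mm, neck 36 mm across from height 50 to 90 mm, a black ring, then a straight steel head 44 mm across from height 93 to 122 mm (the best grip), with a 16 mm black button on top to 128 mm. Origin at the centre of its underside, z up.
- biscuit_barrel: Red ceramic biscuit barrel with a white band, 84 mm across, red lid 86 mm across clipped on firmly, lid top at height 105 mm; two steel clips at +x and -x reach 47 mm from the axis at heights 75 to 105 mm. On the lid's middle a round wooden knob 28 mm across and 36 mm tall (heights 105 to 141 mm): lift it by the knob. About 0.5 kg. Origin at the centre of its underside, z up.
- amber_glass: Amber tealight glass, empty: an upright open tumbler, outside 60 mm across and 70 mm high, wall 4 mm, bottom 8 mm, 0.18 kg; origin at the centre of its underside, z up. Goes on the supper tray's cork.
- green_glass: Green tealight glass, empty: an upright open tumbler, outside 60 mm across and 70 mm high, wall 4 mm, bottom 8 mm, 0.18 kg; origin at the centre of its underside, z up. Goes on the tea tray's cork.
- clear_glass: Clear, colourless tealight glass, empty: an upright open tumbler, outside 60 mm across and 70 mm high, wall 4 mm, bottom 8 mm, 0.18 kg; origin at the centre of its underside, z up. Not wanted: leave it where it stands.
- tripod_head: Aluminium camera tripod ball head, upright, 50 mm across at its black foot, 97 mm high, with a 44 mm square clamp on top and a black locking lever that reaches 38 mm from the axis at +y. Origin at the centre of its underside. Leave it where it stands.
- watering_can: Toy watering can of green plastic, 64 mm high, about 102 mm from the yellow rose at the end of its spout (+x, 54 mm from the axis) to its handle (-x); origin at the centre of its underside. Leave it where it stands.

How it is judged:
At the end, for the whole second after the job is handed in: Each in its compartment, flat on the floor (tilt < 0.08 rad, underside below 12 mm), released, at rest. Off the compartment's centre in tray x, y at most: amber glass 15, 15 mm (blue, cork); mill 21, 18 (blue, plain); green glass 27, 15 (white, cork); barrel 15, 15 (white, plain) (x of amber_glass in the frame of supper_tray between -0.015 and 0.015 m and y of amber_glass in the frame of supper_tray between 0.0275 and 0.0575 m and z of amber_glass in the frame of supper_tray between 0.002 and 0.012 m and angle between each of amber_glass, pepper_mill, green_glass, biscuit_barrel's own z axis and vertical below 0.08 rad and linear speed of each of amber_glass, pepper_mill, green_glass, biscuit_barrel below 0.02 m/s and x of pepper_mill in the frame of supper_tray between -0.021 and 0.021 m and y of pepper_mill in the frame of supper_tray between -0.0635 and -0.0275 m and z of pepper_mill in the frame of supper_tray between 0.002 and 0.012 m and x of green_glass in the frame of tea_tray between -0.027 and 0.027 m and y of green_glass in the frame of tea_tray between -0.0725 and -0.0425 m and z of green_glass in the frame of tea_tray between 0.002 and 0.012 m and x of biscuit_barrel in the frame of tea_tray between -0.015 and 0.015 m and y of biscuit_barrel in the frame of tea_tray between 0.0305 and 0.0605 m and z of biscuit_barrel in the frame of tea_tray between 0.002 and 0.012 m); the robot touches nothing.
It fails at once if a thing for the trays is tipped over (more than 0.6 rad) (angle between any of amber_glass, pepper_mill, green_glass, biscuit_barrel's own z axis and vertical above 0.6 rad).
It fails at once if a thing is dropped or pressed hard onto its tray (more than 60 N) (contact force between any of amber_glass, pepper_mill, green_glass, biscuit_barrel and supper_tray above 60 N or contact force between any of amber_glass, pepper_mill, green_glass, biscuit_barrel and tea_tray above 60 N).
It fails at once if a thing falls or is slammed down (faster than 0.6 m/s with its underside less than 40 mm above the sideboard) ((linear speed of amber_glass above 0.6 m/s and height (world z) of amber_glass below 0.04 m) or (linear speed of pepper_mill above 0.6 m/s and height (world z) of pepper_mill below 0.04 m) or (linear speed of green_glass above 0.6 m/s and height (world z) of green_glass below 0.04 m) or (linear speed of biscuit_barrel above 0.6 m/s and height (world z) of biscuit_barrel below 0.04 m)).
It fails at once if the tripod head, the watering can or the clear glass is moved by more than 20 mm or tipped (distance of any of clear_glass, tripod_head, watering_can from where it was at the start of the episode above 0.02 m or angle between any of clear_glass, tripod_head, watering_can's own z axis and vertical above 0.3 rad).
It also fails if it takes over 109 s, if anything falls off the work surface, if the arm or the gripper's body presses on something with over 40 N, if the wrist force passes 120 N, or if a joint passes its speed limit or range.

## Working session

There is one attempt and no reset: what is moved stays moved. The work goes in short steps, Python scripts to look and compute and a tool call to move; the robot and the scene stay as the last step left them, time stands still between calls to the robot, and variables do not carry over. Pictures are saved under pics/ and viewed, at most 14 in all, crops included, and the job is handed in when it is done.

Besides the shell and the picture viewer there is one more tool, called after "Emit:" as name(argument=value, ...) on one line, values as JSON. move_arm: Moves the arm, as the interface text tells. Its arguments: {"type":"object","properties":{"offset":{"type":"array"},"delta_rot":{"type":"array"},"gripper":{"type":"array"}},"required":["offset","delta_rot","gripper"]}

```bash
mkdir -p pics; ls; python3 - <<'E'
from bench import robot, read_camera, get_calibration, nets
import cv2
s=robot.state();print(s)
for c in ["scene","top"]:
    im=read_camera(c);cv2.imwrite(f"pics/{c}0.png",im)
    k=get_calibration(c);print(c,k)
E
```

```text
pics
{'time_s': 0.0, 'q': array([-0.85279415,  0.50184012, -0.42677115,  1.55144427,  0.22080202,
        1.13832259, -0.2102976 ]), 'joint_velocities': array([ 0.00043413, -0.00030207,  0.00168417,  0.00020926, -0.00018998,
        0.00076472, -0.00109913]), 'effort': array([-1.15326025e-04, -5.69517732e+01, -5.81686154e+00, -2.80941993e+01,
        1.04591405e-02,  1.18687906e-02,  1.41000246e-06]), 'tool_pos': array([0.28529462, 0.58329744, 0.24426479]), 'tool_rot': array([-2.44572616e-04,  2.25426991e-01,  9.74259571e-01, -9.48452382e-04]), 'contact_force': array([-0.80867908, -0.46608992,  0.13595799]), 'moment': array([0.02406422, 0.01465589, 0.00863518]), 'finger_force': 0.0, 'grip_width': 1.0006610169328116}
scene {'camera_matrix': array([[427.45412061,   0.        , 324.32899377],
       [  0.        , 427.45412061, 201.58665105],
       [  0.        ,   0.        ,   1.        ]]), 'cam_to_world': array([[ 0.84481704, -0.36864913,  0.38779117,  1.06374443],
       [ 0.53500344,  0.59210669, -0.60264499, -0.76580014],
       [-0.0074492 ,  0.71659437,  0.69745037,  0.89705871],
       [ 0.        ,  0.        ,  0.        ,  1.        ]])}
top {'camera_matrix': array([[405.96502971,   0.        , 321.6905064 ],
       [  0.        , 405.96502971, 201.45350421],
       [  0.        ,   0.        ,   1.        ]]), 'cam_to_world': array([[-0.02338255,  0.9964088 , -0.0813804 ,  0.48711795],
       [-0.9997206 , -0.02358664, -0.00154731,  0.00694611],
       [-0.00346125,  0.08132148,  0.99668191,  1.13460456],
       [ 0.        ,  0.        ,  0.        ,  1.        ]])}
```

View pics/scene0.png

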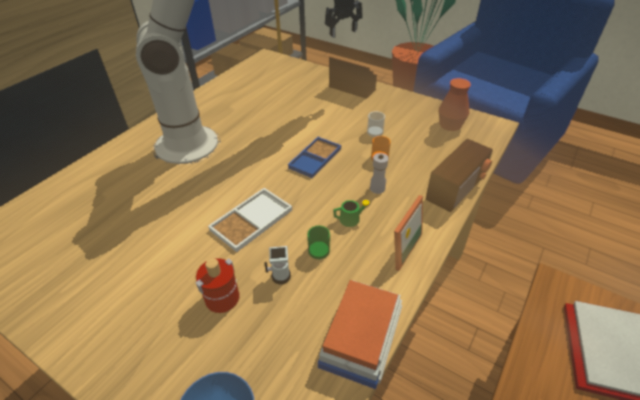

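View pics/top0.png

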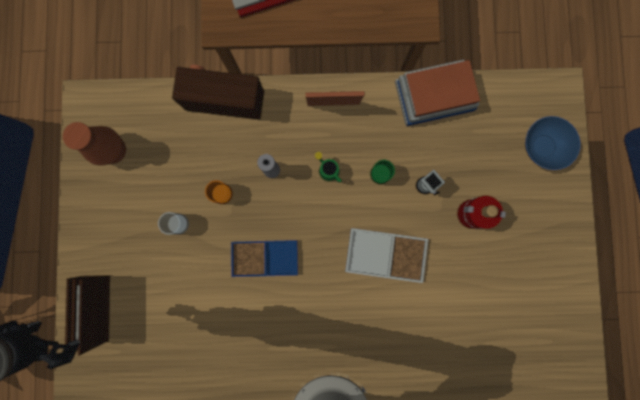

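```bash
cat > h.py <<'E'
from bench import robot, read_camera, get_calibration, nets
import numpy as np, cv2
def ray(cam,px,z,cal=None):
    c=cal or get_calibration(cam);K=c["camera_matrix"];T=c["cam_to_world"]
    d=np.linalg.inv(K)@[px[1],px[0],1.];d=T[:3,:3]@[d[0],-d[1],-d[2]]
    o=T[:3,3];return (o+d*(z-o[2])/d[2])
def proj(cam,p):
    c=get_calibration(cam);K=c["camera_matrix"];T=c["cam_to_world"]
    q=T[:3,:3].T@(np.asarray(p)-T[:3,3]);q=K@[q[0],-q[1],-q[2]];return q[:2]/q[2]
E
python3 - <<'E'
from h import *
names="supper_tray tea_tray pepper_mill biscuit_barrel amber_glass green_glass clear_glass tripod_head watering_can".split()
for c in ["top","scene"]:
    read_camera(c)
    for n in names:
        for f in (nets.pinpoint,):
            print(c,n,[(np.round(r["position"],1),round(float(r["confidence"]),2),np.round(ray(c,r["position"],0),3)) for r in f(c,n)[:3]])
E
```

```text
top supper_tray [(array([257.6, 265.4]), 0.8, array([0.427, 0.168, 0.   ]))]
top tea_tray [(array([254.7, 386.9]), 0.82, array([ 0.427, -0.169,  0.   ])), (array([192.5, 224.2]), 0.67, array([0.611, 0.282, 0.   ]))]
top pepper_mill [(array([194. , 220.2]), 0.67, array([0.608, 0.293, 0.   ])), (array([173.6, 270.1]), 0.55, array([0.662, 0.152, 0.   ]))]
top biscuit_barrel [(array([212.8, 469.9]), 0.84, array([ 0.538, -0.405,  0.   ]))]
top amber_glass [(array([194., 222.]), 0.8, array([0.607, 0.288, 0.   ]))]
top green_glass [(array([169.4, 383.1]), 0.81, array([ 0.666, -0.167,  0.   ]))]
top clear_glass [(array([222.2, 178.1]), 0.56, array([0.531, 0.411, 0.   ])), (array([211.3, 470. ]), 0.18, array([ 0.542, -0.405,  0.   ]))]
top tripod_head [(array([183.9, 422.5]), 0.64, array([ 0.623, -0.276,  0.   ]))]
top watering_can [(array([173.6, 329.5]), 0.56, array([ 0.658, -0.015,  0.   ]))]
scene supper_tray [(array([158.8, 317.5]), 0.94, array([0.435, 0.171, 0.   ]))]
scene tea_tray [(array([221.6, 249.2]), 0.81, array([ 0.426, -0.175, -0.   ]))]
scene pepper_mill [(array([186.3, 372.9]), 0.84, array([0.657, 0.147, 0.   ])), (array([161.1, 377.9]), 0.48, array([0.613, 0.267, 0.   ]))]
scene biscuit_barrel [(array([298.1, 222.6]), 0.7, array([ 0.535, -0.408,  0.   ]))]
scene amber_glass [(array([158.1, 378. ]), 0.52, array([0.606, 0.281, 0.   ]))]
scene green_glass [(array([251.7, 318.7]), 0.59, array([ 0.655, -0.162,  0.   ]))]
scene clear_glass [(array([129.1, 372.4]), 0.57, array([0.511, 0.421, 0.   ]))]
scene tripod_head [(array([276.1, 281.2]), 0.6, array([ 0.617, -0.279, -0.   ])), (array([158.1, 377.5]), 0.5, array([0.604, 0.28 , 0.   ]))]
scene watering_can [(array([219. , 349.8]), 0.62, array([ 0.666, -0.013,  0.   ]))]
```

The top view shows the supper tray at about (265,257) with its cork to the left, and the tea tray at (387,255) with its cork to the right. Amber is at (220,192), the mill at (268,165), green at (382,172) and the barrel at (485,212). The networks agree with this, except for low-ranked false hits. The scene view shows the same layout.

```bash
cat >> h.py <<'E'
def tray(cam,n,zr=0.018):
    r=nets.trace(cam,n)[0];m=r["region"].astype(np.uint8)
    c=max(cv2.findContours(m,cv2.RETR_EXTERNAL,cv2.CHAIN_APPROX_NONE)[0],key=cv2.contourArea)[:,0]
    p=np.array([ray(cam,(v,u),zr)[:2] for u,v in c],np.float32)
    return r["confidence"],cv2.minAreaRect(p*1000)
def off(t):
    from scipy.spatial.transform import Rotation as R
    s=robot.state();q=s["tool_rot"];r=R.from_quat([q[1],q[2],q[3],q[0]])
    return np.round(r.inv().apply(np.array(t)-s["tool_pos"]),4)
E
python3 - <<'E'
from h import *
for c in ["top","scene"]:
    read_camera(c)
    for n in ["supper_tray","tea_tray"]: print(c,n,tray(c,n))
print(off([0.607,0.285,0.22]))
E
```

```text
top supper_tray (0.65, ((427.5722351074219, 170.0571746826172), (180.8406524658203, 97.60894012451172), 88.9435806274414))
top tea_tray (0.83, ((427.4945983886719, -163.22763061523438), (211.74720764160156, 121.06415557861328), 80.48171997070312))
scene supper_tray (0.67, ((433.36004638671875, 161.10235595703125), (116.51197814941406, 199.1599578857422), 2.425231456756592))
scene tea_tray (0.57, ((432.6609802246094, -169.71414184570312), (219.81561279296875, 135.99745178222656), 79.80858612060547))
[-0.4201 -0.1274  0.0253]
```

Emit:
move_arm(offset=[[-0.035,-0.0106,0],[-0.035,-0.0106,0],[-0.035,-0.0106,0],[-0.035,-0.0106,0],[-0.035,-0.0106,0],[-0.035,-0.0106,0],[-0.035,-0.0106,0],[-0.035,-0.0106,0]], delta_rot=[[0,0,0],[0,0,0],[0,0,0],[0,0,0],[0,0,0],[0,0,0],[0,0,0],[0,0,0]], gripper=[1,1,1,1,1,1,1,1])

```text
time_s: 2.07
tool_pos: [0.5009, 0.3834, 0.2455]
tool_rot: [0.0, 0.225, 0.974, 0.0]
contact_force: [0.4, -0.2, -0.2]
grip_width: 1.0
finger_force: 0.0
```

Emit:
move_arm(offset=[[-0.035,-0.0106,0],[-0.035,-0.0106,0],[-0.035,-0.0106,0],[-0.035,-0.0106,0],[0,0,0.01],[0,0,0.01],[0,0,0],[0,0,0]], delta_rot=[[0,0,0],[0,0,0],[0,0,0],[0,0,0],[0,0,0],[0,0,0],[0,0,0],[0,0,0]], gripper=[1,1,1,1,1,1,1,1])

```text
time_s: 2.73
tool_pos: [0.6051, 0.2866, 0.2243]
tool_rot: [-0.001, 0.224, 0.975, -0.0]
contact_force: [-0.1, 0.6, 0.5]
grip_width: 0.999
finger_force: 0.0
```

```bash
cat >> h.py <<'E'
def look(n,z,tag=None):
    cal=get_calibration("wrist");im=read_camera("wrist")
    if tag: cv2.imwrite(f"pics/{tag}.png",im)
    print("tcp",robot.state()["tool_pos"].round(4),robot.state()["tool_rot"].round(4))
    for r in nets.pinpoint("wrist",n)[:2]: print("pin",r["position"],round(float(r["confidence"]),2),ray("wrist",r["position"],0,cal).round(4))
    for r in nets.trace("wrist",n)[:1]:
        m=r["region"].astype(np.uint8)
        c=max(cv2.findContours(m,cv2.RETR_EXTERNAL,cv2.CHAIN_APPROX_NONE)[0],key=cv2.contourArea)[:,0]
        (u,v),rad=cv2.minEnclosingCircle(c)
        print("trace",r["position"],round(float(r["confidence"]),2),"circle at z",z,(v,u),rad,ray("wrist",(v,u),z,cal).round(4))
E
python3 - <<'E'
from h import *
look("amber_glass",0.07,"w1")
E
```

```text
tcp [0.6054 0.2871 0.2251] [-7.000e-04  2.240e-01  9.746e-01  2.000e-04]
pin [180.6, 323.1] 0.79 [0.6111 0.2883 0.    ]
trace [187.8, 324.8] 0.92 circle at z 0.07 (187.0, 323.0) 32.388370513916016 [0.6036 0.2911 0.07  ]
```

View pics/w1.png

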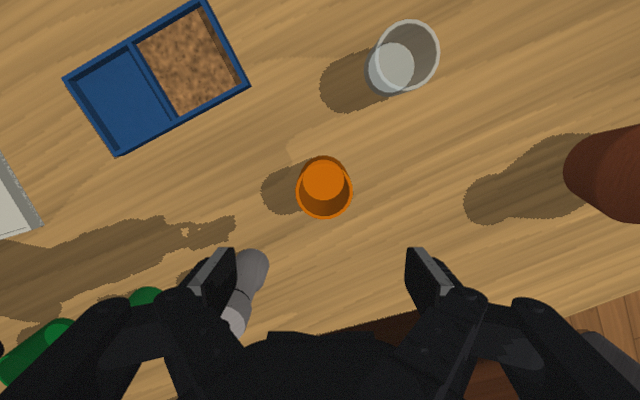

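The wrist picture shows the amber glass at about (row 188, col 324), between the open jaws, and the supper tray at upper left. I'll descend onto it.

Emit:
move_arm(offset=[[0,0.001,0.03],[0,0,0.03],[0,0,0.03],[0,0,0.03],[0,0,0.03],[0,0,0.02],[0,0,0.015],[0,0,0]], delta_rot=[[0,0,0],[0,0,0],[0,0,0],[0,0,0],[0,0,0],[0,0,0],[0,0,0],[0,0,0]], gripper=[1,1,1,1,1,1,1,1])

```text
time_s: 3.55
tool_pos: [0.6049, 0.2858, 0.0371]
tool_rot: [-0.002, 0.225, 0.974, -0.002]
contact_force: [0.4, 0.1, 0.2]
grip_width: 1.002
finger_force: 0.0
```

Emit:
move_arm(offset=[[0,0,0],[0,0,0],[0,0,0],[0,0,0],[0,0,0],[0,0,0],[0,0,0],[0,0,0]], delta_rot=[[0,0,0],[0,0,0],[0,0,0],[0,0,0],[0,0,0],[0,0,0],[0,0,0],[0,0,0]], gripper=[-1,-1,-1,-1,-1,-1,-1,-1])

```text
time_s: 4.22
tool_pos: [0.6091, 0.2872, 0.0429]
tool_rot: [0.002, 0.225, 0.974, 0.001]
contact_force: [0.2, 0.2, 6.9]
grip_width: 0.685
finger_force: 64.9
```

Emit:
move_arm(offset=[[0,0,-0.01],[0,0,-0.02],[0,0,-0.025],[0,0,-0.025],[0,0,0],[0,0,0],[0,0,0],[0,0,0]], delta_rot=[[0,0,0],[0,0,0],[0,0,0],[0,0,0],[0,0,0],[0,0,0],[0,0,0],[0,0,0]], gripper=[-1,-1,-1,-1,-1,-1,-1,-1])

```text
time_s: 4.88
tool_pos: [0.6063, 0.2853, 0.1191]
tool_rot: [-0.001, 0.225, 0.974, -0.001]
contact_force: [0.2, -0.4, -1.8]
grip_width: 0.69
finger_force: 64.6
```

```bash
python3 - <<'E'
from h import *
print(off([0.428,0.2125,0.125]),robot.state()["contact_force"])
look("amber_glass",0.1)
for n in ["supper_tray"]: print(n,tray("wrist",n))
E
```

```text
[ 0.1282 -0.1438 -0.0054] [ 0.24982269 -0.3503249  -1.78316193]
tcp [0.6063 0.2853 0.1188] [-1.100e-03  2.255e-01  9.743e-01 -9.000e-04]
pin [228.3, 317.6] 0.84 [0.6308 0.2711 0.    ]
trace [268.3, 320.0] 0.94 circle at z 0.1 (266.96551513671875, 320.0) 82.35509490966797 [0.6181 0.2801 0.1   ]
supper_tray (0.78, ((429.258056640625, 174.14718627929688), (101.62403869628906, 185.7025909423828), 0.11449603736400604))
```

Emit:
move_arm(offset=[[0.008,-0.009,0],[0.018,-0.02,0],[0.021,-0.024,0],[0.021,-0.024,0],[0.021,-0.024,0],[0.021,-0.024,0],[0.012,-0.013,0],[0.006,-0.004,0]], delta_rot=[[0,0,0],[0,0,0],[0,0,0],[0,0,0],[0,0,0],[0,0,0],[0,0,0],[0,0,0]], gripper=[-1,-1,-1,-1,-1,-1,-1,-1])

```text
time_s: 5.75
tool_pos: [0.4266, 0.2128, 0.1196]
tool_rot: [-0.001, 0.225, 0.974, -0.002]
contact_force: [-0.6, -0.1, -1.8]
grip_width: 0.688
finger_force: 64.8
```

```bash
python3 - <<'E'
from h import *
print(off([0.428,0.2145,0.125]),robot.state()["contact_force"])
look("amber_glass",0.15,"w2")
r=nets.pinpoint("wrist","amber_glass")[0]; print(ray("wrist",r["position"],0.079))
print(tray("wrist","supper_tray"))
im=read_camera("top")
for n in ["amber_glass"]:
    for r in nets.pinpoint("top",n)[:1]: print(r["position"],ray("top",r["position"],0.079))
E
```

```text
[-0.0005  0.0021 -0.0054] [-0.56450262 -0.08098641 -1.83400921]
tcp [0.427  0.2137 0.1199] [-0.001   0.2251  0.9743 -0.001 ]
pin [230.7, 319.3] 0.97 [0.454  0.1987 0.    ]
trace [270.2, 320.3] 0.76 circle at z 0.15 (266.978515625, 320.0644226074219) 82.1932144165039 [0.4139 0.2198 0.15  ]
[0.43119981 0.21592025 0.079     ]
(0.65, ((431.8625793457031, 175.1929931640625), (97.1504898071289, 182.14259338378906), 0.004204829689115286))
[260.7, 243.3] [0.42477936 0.21435518 0.079     ]
```

View pics/w2.png

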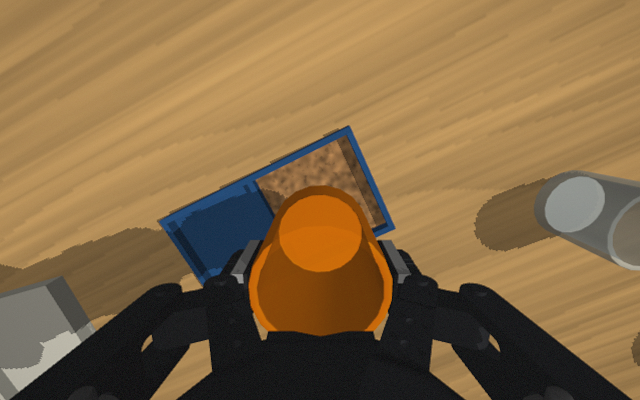

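The amber glass hangs level between the jaws over the cork compartment at (row 235, col 320). I'll lower it.

Emit:
move_arm(offset=[[0,0,0.015],[0,0,0.02],[0,0,0.015],[0,0,0.008],[0,0,0.004],[0,0,0.002],[0,0,0],[0,0,0]], delta_rot=[[0,0,0],[0,0,0],[0,0,0],[0,0,0],[0,0,0],[0,0,0],[0,0,0],[0,0,0]], gripper=[-1,-1,-1,-1,-1,-1,-1,-1])

```text
time_s: 6.77
tool_pos: [0.4306, 0.2151, 0.0569]
tool_rot: [0.0, 0.225, 0.974, 0.0]
contact_force: [0.1, -0.5, -1.8]
grip_width: 0.688
finger_force: 64.8
```

Emit:
move_arm(offset=[[0,0,0.001],[0,0,0.001],[0,0,0.001],[0,0,0.001],[0,0,0],[0,0,0],[0,0,0],[0,0,0]], delta_rot=[[0,0,0],[0,0,0],[0,0,0],[0,0,0],[0,0,0],[0,0,0],[0,0,0],[0,0,0]], gripper=[-1,-1,-1,-1,-1,-1,-1,-1])

```text
time_s: 7.43
tool_pos: [0.43, 0.2148, 0.0523]
tool_rot: [0.0, 0.225, 0.974, 0.0]
contact_force: [0.2, -0.2, -1.6]
grip_width: 0.684
finger_force: 64.8
```

Emit:
move_arm(offset=[[0,0,0.001],[0,0,0.001],[0,0,0.001],[0,0,0.001],[0,0,0],[0,0,0],[0,0,0],[0,0,0]], delta_rot=[[0,0,0],[0,0,0],[0,0,0],[0,0,0],[0,0,0],[0,0,0],[0,0,0],[0,0,0]], gripper=[-1,-1,-1,-1,-1,-1,-1,-1])

```text
time_s: 8.1
tool_pos: [0.4301, 0.2148, 0.0507]
tool_rot: [0.001, 0.225, 0.974, -0.0]
contact_force: [-8.4, -4.4, 29.9]
grip_width: 0.687
finger_force: 67.6
```

Emit:
move_arm(offset=[[0,0,-0.001],[0,0,-0.0005],[0,0,0],[0,0,0],[0,0,0],[0,0,0],[0,0,0],[0,0,0]], delta_rot=[[0,0,0],[0,0,0],[0,0,0],[0,0,0],[0,0,0],[0,0,0],[0,0,0],[0,0,0]], gripper=[-1,-1,1,1,1,1,1,1])

```text
time_s: 8.77
tool_pos: [0.43, 0.2148, 0.0496]
tool_rot: [-0.0, 0.225, 0.974, -0.0]
contact_force: [0.7, 0.0, 0.1]
grip_width: 1.005
finger_force: 0.0
```

Emit:
move_arm(offset=[[0,0,-0.01],[0,0,-0.02],[0,0,-0.03],[0,0,-0.03],[0,0,-0.03],[0,0,-0.03],[0,0,-0.02],[0,0,0]], delta_rot=[[0,0,0],[0,0,0],[0,0,0],[0,0,0],[0,0,0],[0,0,0],[0,0,0],[0,0,0]], gripper=[1,1,1,1,1,1,1,1])

```text
time_s: 9.43
tool_pos: [0.4326, 0.2163, 0.2251]
tool_rot: [0.004, 0.225, 0.974, 0.003]
contact_force: [-0.2, 1.1, 0.4]
grip_width: 0.997
finger_force: 0.0
```

```bash
python3 - <<'E'
from h import *
print(robot.state()["contact_force"])
look("amber_glass",0.078,"w3")
print(tray("wrist","supper_tray"))
read_camera("top")
print(tray("top","supper_tray"))
for n in ["amber_glass"]:
    for r in nets.pinpoint("top",n)[:1]: print(r["position"],ray("top",r["position"],0.008))
print(off([0.66,0.15,0.225]))
E
```

```text
[-0.17810226  1.10905461  0.37293406]
tcp [0.4316 0.2156 0.2229] [0.0025 0.2254 0.9743 0.0017]
pin [178.7, 316.6] 0.65 [0.4353 0.2123 0.    ]
trace [182.2, 316.5] 0.85 circle at z 0.078 (182.7821807861328, 316.5247497558594) 33.08633804321289 [0.4244 0.2181 0.078 ]
(0.74, ((419.9990234375, 170.31552124023438), (178.611572265625, 95.05608367919922), 89.7315673828125))
(0.57, ((428.3856506347656, 170.006103515625), (180.7684783935547, 94.9862060546875), 88.9436264038086))
[257.1, 247.9] [0.43012849 0.21555065 0.008     ]
[-0.2356  0.0435 -0.0069]
```

View pics/w3.png

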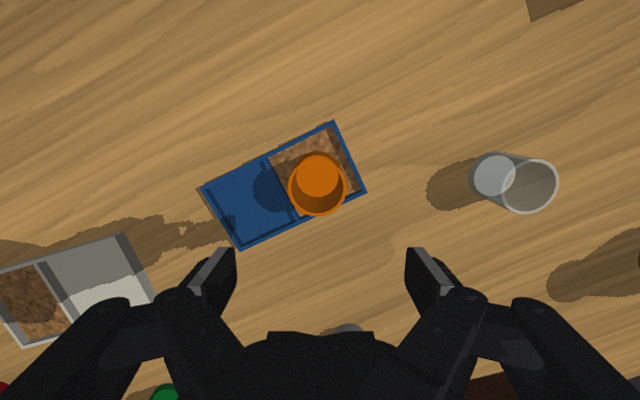

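Amber stands flat on the cork. Its bottom disc is at about (318,176) and the compartment centre at about (315,173), so it's roughly 5 mm off. Next is the mill.

Emit:
move_arm(offset=[[-0.0336,0.0062,0],[-0.0336,0.0062,0],[-0.0336,0.0062,0],[-0.0336,0.0062,0],[-0.0336,0.0062,0],[-0.0336,0.0062,0],[-0.0336,0.0062,0],[0,0,0]], delta_rot=[[0,0,0],[0,0,0],[0,0,0],[0,0,0],[0,0,0],[0,0,0],[0,0,0],[0,0,0]], gripper=[1,1,1,1,1,1,1,1])

```text
time_s: 10.45
tool_pos: [0.6655, 0.1455, 0.2171]
tool_rot: [0.001, 0.228, 0.974, -0.001]
contact_force: [0.9, -1.4, -0.2]
grip_width: 1.0
finger_force: 0.0
```

```bash
python3 - <<'E'
from h import *
look("pepper_mill",0.122,"w4")
E
```

```text
tcp [0.6625 0.1474 0.2171] [-8.000e-04  2.277e-01  9.737e-01 -9.000e-04]
pin [180.7, 323.7] 0.63 [0.6713 0.1478 0.    ]
pin [228.7, 209.5] 0.57 [ 0.6624 -0.014   0.    ]
```

View pics/w4.png

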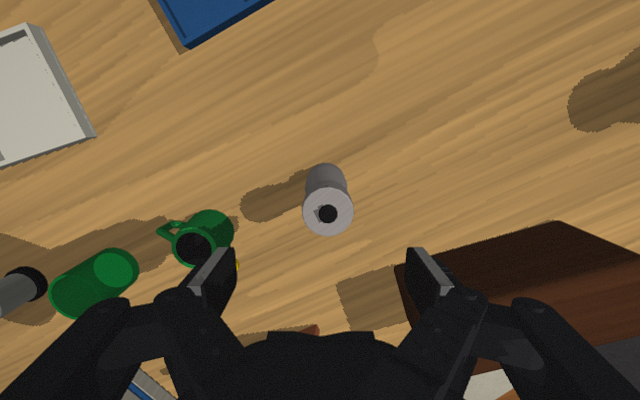

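The mill's head top is centred at about (row 211, col 328), in front of the jaws.

```bash
python3 - <<'E'
from h import *
for p,z in [((211,328),.122),((213,327.5),.128)]:
    t=ray("wrist",p,z);print(t,off([t[0],t[1],0.102]))
E
```

```text
[0.66562896 0.15523894 0.122     ] [-0.0039  0.0072  0.1159]
[0.66517441 0.15483958 0.128     ] [-0.0037  0.0066  0.1159]
```

Emit:
move_arm(offset=[[-0.003,0.005,0.02],[0,0,0.03],[0,0,0.03],[0,0,0.02],[0,0,0.012],[0,0,0.005],[0,0,0],[0,0,0]], delta_rot=[[0,0,0],[0,0,0],[0,0,0],[0,0,0],[0,0,0],[0,0,0],[0,0,0],[0,0,0]], gripper=[1,1,1,1,1,1,1,1])

```text
time_s: 11.27
tool_pos: [0.6657, 0.1543, 0.104]
tool_rot: [0.001, 0.225, 0.974, 0.0]
contact_force: [0.9, 0.3, -0.1]
grip_width: 1.0
finger_force: 0.0
```

Emit:
move_arm(offset=[[0,0,0],[0,0,0],[0,0,0],[0,0,0],[0,0,0],[0,0,0],[0,0,0],[0,0,0]], delta_rot=[[0,0,0],[0,0,0],[0,0,0],[0,0,0],[0,0,0],[0,0,0],[0,0,0],[0,0,0]], gripper=[-1,-1,-1,-1,-1,-1,-1,-1])

```text
time_s: 11.93
tool_pos: [0.666, 0.1533, 0.1042]
tool_rot: [0.001, 0.226, 0.974, 0.0]
contact_force: [-1.6, -0.8, 5.5]
grip_width: 0.496
finger_force: 60.3
```

Emit:
move_arm(offset=[[0,0,0],[0,0,-0.01],[0,0,-0.02],[0,0,-0.02],[0,0,-0.01],[0,0,0],[0,0,0],[0,0,0]], delta_rot=[[0,0,0],[0,0,0],[0,0,0],[0,0,0],[0,0,0],[0,0,0],[0,0,0],[0,0,0]], gripper=[-1,-1,-1,-1,-1,-1,-1,-1])

```text
time_s: 12.6
tool_pos: [0.6642, 0.1532, 0.1614]
tool_rot: [-0.001, 0.225, 0.974, -0.001]
contact_force: [-0.0, 1.1, -4.2]
grip_width: 0.499
finger_force: 61.4
```

```bash
python3 - <<'E'
from h import *
s=robot.state();print(s["tool_pos"],s["contact_force"],s["moment"],off([0.426,0.1255,s["tool_pos"][2]]))
E
```

```text
[0.66424325 0.15323963 0.16141001] [-0.01436974  1.10480753 -4.22504838] [0.02640831 0.0417823  0.02170215] [ 0.2018 -0.1296  0.0006]
```

Emit:
move_arm(offset=[[0.012,-0.0077,0],[0.025,-0.016,0],[0.032,-0.0206,0],[0.035,-0.0225,0],[0.035,-0.0225,0],[0.032,-0.0206,0],[0.02,-0.0129,0],[0.0108,-0.0068,0]], delta_rot=[[0,0,0],[0,0,0],[0,0,0],[0,0,0],[0,0,0],[0,0,0],[0,0,0],[0,0,0]], gripper=[-1,-1,-1,-1,-1,-1,-1,-1])

```text
time_s: 13.27
tool_pos: [0.4216, 0.1246, 0.1611]
tool_rot: [-0.003, 0.225, 0.974, -0.002]
contact_force: [0.2, 0.2, -4.6]
grip_width: 0.497
finger_force: 61.8
```

```bash
python3 - <<'E'
from h import *
look("pepper_mill",0.122,"w5")
s=robot.state();print(s["tool_pos"],s["contact_force"],off([0.426,0.1255,s["tool_pos"][2]]))
r=nets.pinpoint("wrist","pepper_mill")
if r: print(ray("wrist",r[0]["position"],0.058))
print(tray("wrist","supper_tray"))
E
```

```text
tcp [0.4205 0.1245 0.1611] [-0.003   0.2248  0.9744 -0.0021]
pin [211.7, 313.4] 0.74 [0.4411 0.1069 0.    ]
trace [271.1, 317.4] 0.93 circle at z 0.122 (260.9717102050781, 321.9017333984375) 74.08525085449219 [0.4399 0.1174 0.122 ]
[0.4257302  0.12539307 0.16217623] [ 1.20916973  0.49932888 -3.67771049] [-0.0002  0.0002 -0.    ]
[0.43148363 0.11784701 0.058     ]
(0.97, ((433.7415466308594, 174.21572875976562), (100.1598129272461, 183.31307983398438), 0.3199867010116577))
```

View pics/w5.png

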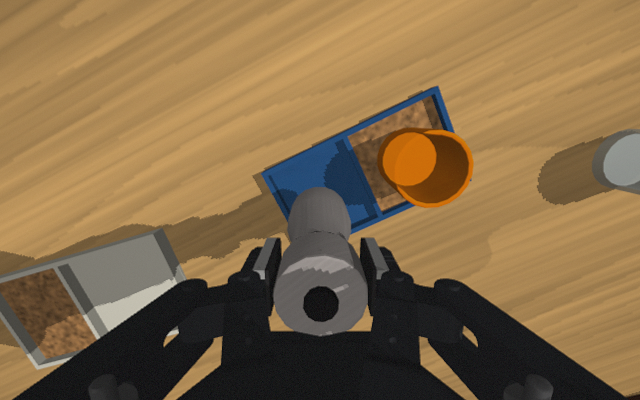

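The mill hangs upright over the plain blue compartment. It was lifted 60 mm and the floor is at 6 mm, so I lower it 53.5 mm.

Emit:
move_arm(offset=[[0,0,0.01],[0,0,0.015],[0,0,0.012],[0,0,0.008],[0,0,0.004],[0,0,0.002],[0,0,0.001],[0,0,0]], delta_rot=[[0,0,0],[0,0,0],[0,0,0],[0,0,0],[0,0,0],[0,0,0],[0,0,0],[0,0,0]], gripper=[-1,-1,-1,-1,-1,-1,-1,-1])

```text
time_s: 14.18
tool_pos: [0.4274, 0.126, 0.1108]
tool_rot: [0.0, 0.225, 0.974, 0.0]
contact_force: [0.4, -0.0, -3.6]
grip_width: 0.5
finger_force: 61.9
```

Emit:
move_arm(offset=[[0,0,0.0005],[0,0,0.0005],[0,0,0.0003],[0,0,0.0003],[0,0,0],[0,0,0],[0,0,0],[0,0,0]], delta_rot=[[0,0,0],[0,0,0],[0,0,0],[0,0,0],[0,0,0],[0,0,0],[0,0,0],[0,0,0]], gripper=[-1,-1,-1,-1,-1,-1,-1,-1])

```text
time_s: 14.85
tool_pos: [0.4278, 0.1258, 0.1101]
tool_rot: [0.001, 0.226, 0.974, 0.0]
contact_force: [-2.1, -1.0, 6.1]
grip_width: 0.498
finger_force: 62.6
```

Gentle contact. I'll release, rise and go towards the green glass.

Emit:
move_arm(offset=[[0,0,0],[0,0,0],[0,0,0],[0,0,0],[0,0,0],[0,0,0],[0,0,0],[0,0,0]], delta_rot=[[0,0,0],[0,0,0],[0,0,0],[0,0,0],[0,0,0],[0,0,0],[0,0,0],[0,0,0]], gripper=[1,1,1,1,1,1,1,1])

```text
time_s: 15.52
tool_pos: [0.427, 0.1258, 0.1092]
tool_rot: [-0.0, 0.225, 0.974, 0.0]
contact_force: [0.3, -0.6, -0.3]
grip_width: 1.004
finger_force: 0.0
```

Emit:
move_arm(offset=[[0,0,-0.015],[0,0,-0.03],[0,0,-0.03],[0,0,-0.03],[0,0,-0.01],[0,0,0],[0,0,0],[0,0,0]], delta_rot=[[0,0,0],[0,0,0],[0,0,0],[0,0,0],[0,0,0],[0,0,0],[0,0,0],[0,0,0]], gripper=[1,1,1,1,1,1,1,1])

```text
time_s: 16.18
tool_pos: [0.4261, 0.1254, 0.2229]
tool_rot: [-0.001, 0.225, 0.974, -0.001]
contact_force: [-1.2, -0.7, -0.9]
grip_width: 1.003
finger_force: 0.0
```

```bash
python3 - <<'E'
from h import *
look("pepper_mill",0.128,"w6")
read_camera("top")
for n in ["amber_glass","pepper_mill"]:
    for r in nets.pinpoint("top",n)[:1]: print(n,r["position"],ray("top",r["position"],0.007))
print(off([0.661,-0.165,0.225]))
E
```

```text
tcp [0.4259 0.1254 0.2226] [-1.300e-03  2.255e-01  9.742e-01 -7.000e-04]
pin [185.8, 316.1] 0.71 [0.4341 0.1161 0.    ]
trace [208.7, 317.0] 0.67 circle at z 0.128 (204.0, 320.5) 37.272743225097656 [0.424  0.1273 0.128 ]
pepper_mill [258.9, 279.0] [0.42316612 0.13003481 0.007     ]
[-0.3383 -0.1582 -0.002 ]
```

View pics/w6.png

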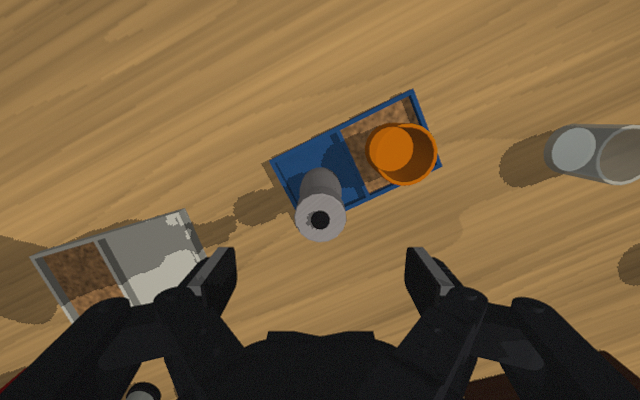

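The mill stands upright in the plain blue compartment, with its base near (320,185). Now the green glass.

Emit:
move_arm(offset=[[-0.0308,-0.0144,0],[-0.0308,-0.0144,0],[-0.0308,-0.0144,0],[-0.0308,-0.0144,0],[-0.0308,-0.0144,0],[-0.0308,-0.0144,0],[-0.0308,-0.0144,0],[-0.0308,-0.0144,0]], delta_rot=[[0,0,0],[0,0,0],[0,0,0],[0,0,0],[0,0,0],[0,0,0],[0,0,0],[0,0,0]], gripper=[1,1,1,1,1,1,1,1])

```text
time_s: 17.15
tool_pos: [0.5985, -0.0873, 0.2235]
tool_rot: [-0.0, 0.225, 0.974, -0.0]
contact_force: [-0.4, 0.6, 1.3]
grip_width: 0.997
finger_force: 0.0
```

Emit:
move_arm(offset=[[-0.0308,-0.0144,0],[-0.0308,-0.0144,0],[-0.0308,-0.0144,0],[0,0,0],[0,0,0],[0,0,0],[0,0,0],[0,0,0]], delta_rot=[[0,0,0],[0,0,0],[0,0,0],[0,0,0],[0,0,0],[0,0,0],[0,0,0],[0,0,0]], gripper=[1,1,1,1,1,1,1,1])

```text
time_s: 17.82
tool_pos: [0.6615, -0.1635, 0.2243]
tool_rot: [-0.0, 0.224, 0.975, 0.0]
contact_force: [-0.2, 0.6, -0.7]
grip_width: 0.999
finger_force: 0.0
```

```bash
python3 - <<'E'
from h import *
look("green_glass",0.07,"w7")
print(off([0.662,-0.165,0.04]))
print(tray("wrist","tea_tray"))
E
```

```text
tcp [ 0.6616 -0.1637  0.2245] [-0.000e+00  2.245e-01  9.745e-01  3.000e-04]
trace [178.0, 324.6] 0.7 circle at z 0.07 (176.0, 322.0) 31.40073585510254 [ 0.6497 -0.1548  0.07  ]
[-0.0005 -0.0006  0.1846]
(0.8, ((481.67364501953125, -182.02267456054688), (219.186767578125, 64.70690155029297), 64.00004577636719))
```

View pics/w7.png

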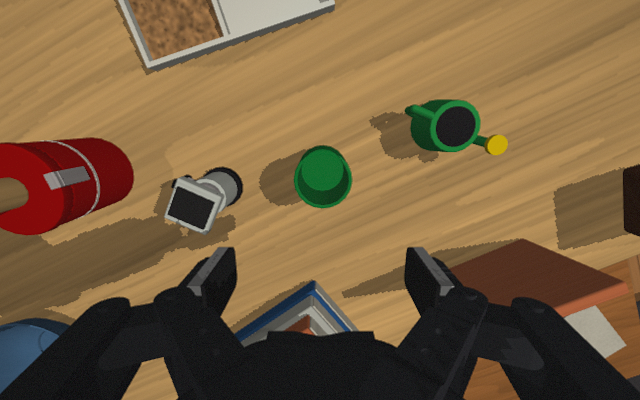

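The green glass is centred at about (row 177, col 323), some 7 mm ahead of the jaw line. The tripod is at (200,200) and the can at (450,125), both clear of the fingers.

Emit:
move_arm(offset=[[0.007,0,0.03],[0,0,0.03],[0,0,0.03],[0,0,0.03],[0,0,0.03],[0,0,0.02],[0,0,0.014],[0,0,0]], delta_rot=[[0,0,0],[0,0,0],[0,0,0],[0,0,0],[0,0,0],[0,0,0],[0,0,0],[0,0,0]], gripper=[1,1,1,1,1,1,1,1])

```text
time_s: 18.68
tool_pos: [0.653, -0.1615, 0.0367]
tool_rot: [-0.003, 0.225, 0.974, 0.0]
contact_force: [-0.1, 0.0, 0.6]
grip_width: 1.003
finger_force: 0.0
```

Emit:
move_arm(offset=[[0,0,0],[0,0,0],[0,0,0],[0,0,0],[0,0,0],[0,0,0],[0,0,0],[0,0,0]], delta_rot=[[0,0,0],[0,0,0],[0,0,0],[0,0,0],[0,0,0],[0,0,0],[0,0,0],[0,0,0]], gripper=[-1,-1,-1,-1,-1,-1,-1,-1])

```text
time_s: 19.35
tool_pos: [0.6575, -0.1625, 0.0426]
tool_rot: [0.002, 0.225, 0.974, 0.0]
contact_force: [-0.0, 0.7, 6.8]
grip_width: 0.677
finger_force: 64.7
```

Emit:
move_arm(offset=[[0,0,0],[0,0,-0.01],[0,0,-0.025],[0,0,-0.025],[0,0,-0.02],[0,0,0],[0,0,0],[0,0,0]], delta_rot=[[0,0,0],[0,0,0],[0,0,0],[0,0,0],[0,0,0],[0,0,0],[0,0,0],[0,0,0]], gripper=[-1,-1,-1,-1,-1,-1,-1,-1])

```text
time_s: 20.02
tool_pos: [0.6546, -0.1622, 0.1195]
tool_rot: [-0.001, 0.225, 0.974, -0.0]
contact_force: [-0.2, -0.1, -1.7]
grip_width: 0.679
finger_force: 64.5
```

```bash
python3 - <<'E'
from h import *
s=robot.state();print(s["tool_pos"],s["contact_force"],off([0.418,-0.22,s["tool_pos"][2]]))
look("green_glass",0.15)
E
```

```text
[ 0.65460074 -0.16224453  0.11952927] [-0.18241786 -0.11170295 -1.69859563] [ 0.1872 -0.1558  0.0003]
tcp [ 0.6542 -0.1621  0.1188] [-1.400e-03  2.255e-01  9.742e-01 -1.000e-04]
pin [223.5, 321.7] 0.78 [ 0.6767 -0.1708  0.    ]
trace [268.0, 323.7] 0.94 circle at z 0.15 (259.8736572265625, 320.0951843261719) 82.16439819335938 [ 0.639 -0.154  0.15 ]
```

Emit:
move_arm(offset=[[0.01,-0.0084,0],[0.022,-0.0186,0],[0.029,-0.0244,0],[0.032,-0.027,0],[0.032,-0.027,0],[0.029,-0.0244,0],[0.02,-0.0169,0],[0.011,-0.0093,0]], delta_rot=[[0,0,0],[0,0,0],[0,0,0],[0,0,0],[0,0,0],[0,0,0],[0,0,0],[0,0,0]], gripper=[-1,-1,-1,-1,-1,-1,-1,-1])

```text
time_s: 20.83
tool_pos: [0.416, -0.2217, 0.119]
tool_rot: [-0.003, 0.227, 0.974, -0.0]
contact_force: [0.6, 0.8, -2.6]
grip_width: 0.675
finger_force: 64.6
```

```bash
python3 - <<'E'
from h import *
look("green_glass",0.15,"w8")
r=nets.pinpoint("wrist","green_glass")[0];print(ray("wrist",r["position"],0.08))
print(tray("wrist","tea_tray"))
read_camera("top");print(tray("top","tea_tray"))
for r in nets.pinpoint("top","green_glass")[:1]: print(r["position"],ray("top",r["position"],0.08))
E
```

```text
tcp [ 0.4144 -0.2223  0.1189] [-3.300e-03  2.276e-01  9.738e-01 -3.000e-04]
pin [225.6, 321.8] 0.83 [ 0.4393 -0.231   0.    ]
trace [268.9, 322.6] 0.89 circle at z 0.15 (259.99005126953125, 320.5) 82.1135482788086 [ 0.4004 -0.2132  0.15  ]
[ 0.41805538 -0.21748095  0.08      ]
(0.59, ((433.8870544433594, -162.16317749023438), (212.82705688476562, 121.82953643798828), 80.67137908935547))
(0.94, ((427.5835876464844, -163.9610595703125), (213.1005401611328, 120.34610748291016), 80.6745834350586))
[256.1, 408.5] [ 0.42672513 -0.2116923   0.08      ]
```

View pics/w8.png

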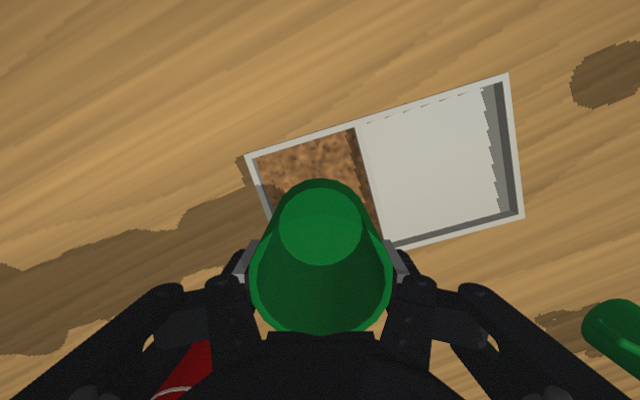

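The green glass hangs upright over the white tray's cork compartment, its bottom at about (320,222). I'll lower it 71.5 mm.

Emit:
move_arm(offset=[[0,0,0.015],[0,0,0.02],[0,0,0.018],[0,0,0.01],[0,0,0.004],[0,0,0.002],[0,0,0.001],[0,0,0]], delta_rot=[[0,0,0],[0,0,0],[0,0,0],[0,0,0],[0,0,0],[0,0,0],[0,0,0],[0,0,0]], gripper=[-1,-1,-1,-1,-1,-1,-1,-1])

```text
time_s: 21.9
tool_pos: [0.4217, -0.2209, 0.0509]
tool_rot: [0.0, 0.225, 0.974, 0.0]
contact_force: [-0.4, 0.1, -2.1]
grip_width: 0.678
finger_force: 64.7
```

Emit:
move_arm(offset=[[0,0,0.0005],[0,0,0.0005],[0,0,0.0005],[0,0,0],[0,0,0],[0,0,0],[0,0,0],[0,0,0]], delta_rot=[[0,0,0],[0,0,0],[0,0,0],[0,0,0],[0,0,0],[0,0,0],[0,0,0],[0,0,0]], gripper=[-1,-1,-1,-1,-1,-1,-1,-1])

```text
time_s: 22.57
tool_pos: [0.4222, -0.2213, 0.0505]
tool_rot: [0.001, 0.225, 0.974, -0.0]
contact_force: [-3.9, 2.0, 14.0]
grip_width: 0.676
finger_force: 66.3
```

Emit:
move_arm(offset=[[0,0,-0.0005],[0,0,0],[0,0,0],[0,0,0],[0,0,0],[0,0,0],[0,0,0],[0,0,0]], delta_rot=[[0,0,0],[0,0,0],[0,0,0],[0,0,0],[0,0,0],[0,0,0],[0,0,0],[0,0,0]], gripper=[-1,1,1,1,1,1,1,1])

```text
time_s: 23.23
tool_pos: [0.4211, -0.221, 0.0491]
tool_rot: [-0.0, 0.225, 0.974, 0.0]
contact_force: [0.0, -0.4, -0.5]
grip_width: 1.003
finger_force: 0.0
```

Emit:
move_arm(offset=[[0,0,-0.015],[0,0,-0.03],[0,0,-0.035],[0,0,-0.035],[0,0,-0.035],[0,0,-0.035],[0,0,-0.02],[0,0,0]], delta_rot=[[0,0,0],[0,0,0],[0,0,0],[0,0,0],[0,0,0],[0,0,0],[0,0,0],[0,0,0]], gripper=[1,1,1,1,1,1,1,1])

```text
time_s: 23.9
tool_pos: [0.424, -0.2223, 0.2593]
tool_rot: [0.004, 0.225, 0.974, -0.001]
contact_force: [0.7, 0.5, -1.1]
grip_width: 0.996
finger_force: 0.0
```

```bash
python3 - <<'E'
from h import *
look("green_glass",0.078,"w9")
print(tray("wrist","tea_tray"))
print(off([0.537,-0.406,0.255]))
E
```

```text
tcp [ 0.4227 -0.2218  0.2567] [ 2.700e-03  2.255e-01  9.742e-01 -8.000e-04]
pin [166.2, 320.1] 0.73 [ 0.4196 -0.2197  0.    ]
pin [250.4, 514.0] 0.59 [ 0.6618 -0.0142  0.    ]
trace [173.3, 321.6] 0.88 circle at z 0.078 (172.2166748046875, 321.09893798828125) 29.29206657409668 [ 0.4142 -0.2158  0.078 ]
(0.66, ((419.68865966796875, -160.306396484375), (208.1310577392578, 119.2400131225586), 80.29942321777344))
[-0.1863 -0.1153 -0.0025]
```

View pics/w9.png

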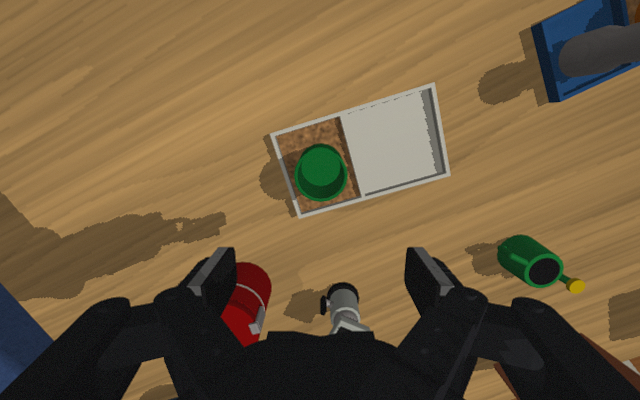

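Green is on the cork: base at about (320,168), compartment centre at about (318,166). Now the barrel.

Emit:
move_arm(offset=[[-0.0266,-0.0165,0],[-0.0266,-0.0165,0],[-0.0266,-0.0165,0],[-0.0266,-0.0165,0],[-0.0266,-0.0165,0],[-0.0266,-0.0165,0],[-0.0266,-0.0165,0],[0,0,0]], delta_rot=[[0,0,0],[0,0,0],[0,0,0],[0,0,0],[0,0,0],[0,0,0],[0,0,0],[0,0,0]], gripper=[1,1,1,1,1,1,1,1])

```text
time_s: 24.77
tool_pos: [0.5378, -0.4115, 0.2501]
tool_rot: [-0.001, 0.227, 0.974, -0.001]
contact_force: [-0.4, -0.3, 0.4]
grip_width: 1.002
finger_force: 0.0
```

```bash
python3 - <<'E'
from h import *
look("biscuit_barrel",0.105,"w10")
E
```

```text
tcp [ 0.5369 -0.4088  0.2502] [-2.300e-03  2.269e-01  9.739e-01  4.000e-04]
pin [171.8, 322.2] 0.7 [ 0.5372 -0.408   0.    ]
trace [185.0, 323.9] 0.92 circle at z 0.105 (186.08428955078125, 322.4706726074219) 47.4079475402832 [ 0.5332 -0.4063  0.105 ]
```

View pics/w10.png

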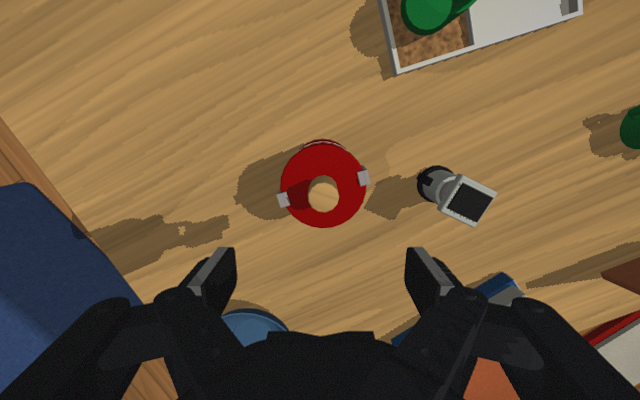

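The knob top is at (row 196, col 323). The clips at (283,200) and (363,178) lie along the finger line but below the fingertip height.

```bash
python3 - <<'E'
from h import *
t=ray("wrist",(196,323),.141);print(t,off([t[0],t[1],0.126]),off([0.537,-0.407,0.126]),robot.state()["tool_pos"])
E
```

```text
[ 0.53311963 -0.40017192  0.141     ] [0.0051 0.0031 0.1254] [-0.0014 -0.0013  0.1254] [ 0.53679251 -0.40557569  0.2513834 ]
```

Emit:
move_arm(offset=[[0.003,0.001,0.02],[0,0,0.03],[0,0,0.03],[0,0,0.025],[0,0,0.015],[0,0,0.004],[0,0,0],[0,0,0]], delta_rot=[[0,0,0],[0,0,0],[0,0,0],[0,0,0],[0,0,0],[0,0,0],[0,0,0],[0,0,0]], gripper=[1,1,1,1,1,1,1,1])

```text
time_s: 25.58
tool_pos: [0.5359, -0.4038, 0.131]
tool_rot: [0.0, 0.225, 0.974, 0.0]
contact_force: [0.1, -0.6, 0.4]
grip_width: 0.999
finger_force: 0.0
```

Emit:
move_arm(offset=[[0,0,0],[0,0,0],[0,0,0],[0,0,0],[0,0,0],[0,0,0],[0,0,0],[0,0,0]], delta_rot=[[0,0,0],[0,0,0],[0,0,0],[0,0,0],[0,0,0],[0,0,0],[0,0,0],[0,0,0]], gripper=[-1,-1,-1,-1,-1,-1,-1,-1])

```text
time_s: 26.25
tool_pos: [0.5355, -0.4055, 0.131]
tool_rot: [0.001, 0.226, 0.974, -0.001]
contact_force: [-0.8, -2.7, 5.2]
grip_width: 0.305
finger_force: 59.1
```

Emit:
move_arm(offset=[[0,0,0],[0,0,0],[0,0,-0.01],[0,0,-0.015],[0,0,-0.015],[0,0,-0.01],[0,0,0],[0,0,0]], delta_rot=[[0,0,0],[0,0,0],[0,0,0],[0,0,0],[0,0,0],[0,0,0],[0,0,0],[0,0,0]], gripper=[-1,-1,-1,-1,-1,-1,-1,-1])

```text
time_s: 26.92
tool_pos: [0.5356, -0.4038, 0.18]
tool_rot: [-0.0, 0.225, 0.974, 0.0]
contact_force: [-0.2, -0.4, -5.0]
grip_width: 0.31
finger_force: 59.6
```

Emit:
move_arm(offset=[[0,0,-0.01],[0,0,-0.02],[0,0,-0.02],[0,0,-0.01],[0,0,0],[0,0,0],[0,0,0],[0,0,0]], delta_rot=[[0,0,0],[0,0,0],[0,0,0],[0,0,0],[0,0,0],[0,0,0],[0,0,0],[0,0,0]], gripper=[-1,-1,-1,-1,-1,-1,-1,-1])

```text
time_s: 27.58
tool_pos: [0.5345, -0.4037, 0.2383]
tool_rot: [-0.002, 0.225, 0.974, 0.001]
contact_force: [-0.2, 0.8, -5.4]
grip_width: 0.312
finger_force: 59.7
```

```bash
python3 - <<'E'
from h import *
s=robot.state();print(s["tool_pos"],s["contact_force"],off([0.435,-0.1185,s["tool_pos"][2]]))
E
```

```text
[ 0.53453279 -0.403696    0.23825002] [-0.2053403   0.78095723 -5.38510772] [0.2147 0.2125 0.0008]
```

Emit:
move_arm(offset=[[0.006,0.006,0],[0.012,0.012,0],[0.018,0.018,0],[0.02,0.02,0],[0.02,0.02,0],[0.02,0.02,0],[0.02,0.02,0],[0.02,0.02,0]], delta_rot=[[0,0,0],[0,0,0],[0,0,0],[0,0,0],[0,0,0],[0,0,0],[0,0,0],[0,0,0]], gripper=[-1,-1,-1,-1,-1,-1,-1,-1])

```text
time_s: 28.25
tool_pos: [0.4718, -0.2204, 0.2396]
tool_rot: [-0.001, 0.225, 0.974, 0.0]
contact_force: [0.3, 0.4, -4.9]
grip_width: 0.305
finger_force: 59.7
```

Emit:
move_arm(offset=[[0.02,0.02,0],[0.02,0.02,0],[0.018,0.018,0],[0.012,0.012,0],[0.0065,0.0065,0],[0,0,0],[0,0,0],[0,0,0]], delta_rot=[[0,0,0],[0,0,0],[0,0,0],[0,0,0],[0,0,0],[0,0,0],[0,0,0],[0,0,0]], gripper=[-1,-1,-1,-1,-1,-1,-1,-1])

```text
time_s: 28.92
tool_pos: [0.4384, -0.1215, 0.2403]
tool_rot: [0.0, 0.226, 0.974, -0.0]
contact_force: [0.5, -0.5, -4.8]
grip_width: 0.305
finger_force: 59.7
```

```bash
python3 - <<'E'
from h import *
s=robot.state();print(s["tool_pos"],s["contact_force"],off([0.435,-0.1185,s["tool_pos"][2]]))
look("biscuit_barrel",0.21,"w11")
r=nets.pinpoint("wrist","biscuit_barrel")[0];print(ray("wrist",r["position"],0.11))
read_camera("top")
for r in nets.pinpoint("top","biscuit_barrel")[:1]: print(r["position"],ray("top",r["position"],0.11))
E
```

```text
[ 0.43837443 -0.12147625  0.24032068] [ 0.47288156 -0.49423451 -4.84089486] [ 0.0043  0.0012 -0.    ]
tcp [ 0.4383 -0.1216  0.2402] [ 3.000e-04  2.264e-01  9.740e-01 -2.000e-04]
pin [197.5, 316.5] 0.94 [ 0.4652 -0.1396  0.    ]
trace [224.3, 317.9] 0.85 circle at z 0.21 (232.15457153320312, 318.0024719238281) 81.04759216308594 [ 0.4343 -0.1203  0.21  ]
[ 0.43823879 -0.12434567  0.11      ]
[253.1, 376.3] [ 0.43776658 -0.12519283  0.11      ]
```

View pics/w11.png

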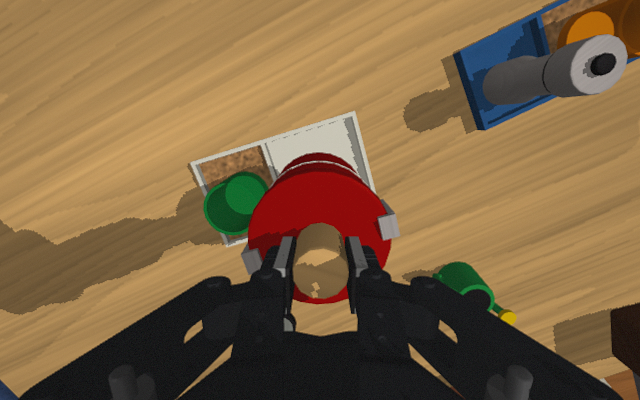

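The barrel hangs level at about (0.438,-0.1235), and the compartment centre is (0.435,-0.1185). I'll shift 5 mm and 3 mm along tool x and y while lowering.

Emit:
move_arm(offset=[[0.0025,0.0015,0.01],[0.0025,0.0015,0.015],[0,0,0.015],[0,0,0.012],[0,0,0.01],[0,0,0.004],[0,0,0],[0,0,0]], delta_rot=[[0,0,0],[0,0,0],[0,0,0],[0,0,0],[0,0,0],[0,0,0],[0,0,0],[0,0,0]], gripper=[-1,-1,-1,-1,-1,-1,-1,-1])

```text
time_s: 29.88
tool_pos: [0.4349, -0.1152, 0.1742]
tool_rot: [-0.0, 0.225, 0.974, 0.0]
contact_force: [-0.5, 0.2, -5.0]
grip_width: 0.307
finger_force: 59.8
```

```bash
python3 - <<'E'
from h import *
s=robot.state();print(s["tool_pos"],s["contact_force"])
look("biscuit_barrel",0.15)
r=nets.pinpoint("wrist","biscuit_barrel")[0];print(ray("wrist",r["position"],0.044))
read_camera("top");print(tray("top","tea_tray"))
for r in nets.pinpoint("top","biscuit_barrel")[:1]: print(r["position"],ray("top",r["position"],0.044))
E
```

```text
[ 0.43489104 -0.11523856  0.17416322] [-0.46800969  0.22926008 -4.95196378]
tcp [ 0.4353 -0.1153  0.1746] [4.000e-04 2.254e-01 9.743e-01 0.000e+00]
pin [198.9, 318.3] 0.59 [ 0.448  -0.1232  0.    ]
trace [223.5, 320.4] 0.84 circle at z 0.15 (232.58241271972656, 318.28570556640625) 80.75569152832031 [ 0.4289 -0.1128  0.15  ]
[ 0.43793643 -0.11785521  0.044     ]
(0.75, ((432.98480224609375, 125.97119903564453), (60.10759735107422, 51.535675048828125), 89.01248168945312))
[252.8, 370.2] [ 0.43575929 -0.11747637  0.044     ]
```

On target. I'll lower the remaining 37.5 mm gently.

Emit:
move_arm(offset=[[0,0,0.008],[0,0,0.01],[0,0,0.008],[0,0,0.005],[0,0,0.003],[0,0,0.002],[0,0,0.001],[0,0,0]], delta_rot=[[0,0,0],[0,0,0],[0,0,0],[0,0,0],[0,0,0],[0,0,0],[0,0,0],[0,0,0]], gripper=[-1,-1,-1,-1,-1,-1,-1,-1])

```text
time_s: 30.9
tool_pos: [0.435, -0.1153, 0.1372]
tool_rot: [0.0, 0.225, 0.974, 0.0]
contact_force: [-0.1, -0.8, -5.4]
grip_width: 0.307
finger_force: 59.9
```

Emit:
move_arm(offset=[[0,0,0.0004],[0,0,0.0004],[0,0,0],[0,0,0],[0,0,0],[0,0,0],[0,0,0],[0,0,0]], delta_rot=[[0,0,0],[0,0,0],[0,0,0],[0,0,0],[0,0,0],[0,0,0],[0,0,0],[0,0,0]], gripper=[-1,-1,-1,-1,-1,-1,-1,-1])

```text
time_s: 31.57
tool_pos: [0.4353, -0.1155, 0.1369]
tool_rot: [0.001, 0.225, 0.974, -0.0]
contact_force: [-0.8, -1.1, 5.0]
grip_width: 0.304
finger_force: 60.7
```

Emit:
move_arm(offset=[[0,0,0],[0,0,0],[0,0,0],[0,0,0],[0,0,0],[0,0,0],[0,0,0],[0,0,0]], delta_rot=[[0,0,0],[0,0,0],[0,0,0],[0,0,0],[0,0,0],[0,0,0],[0,0,0],[0,0,0]], gripper=[1,1,1,1,1,1,1,1])

```text
time_s: 32.23
tool_pos: [0.4348, -0.1152, 0.1364]
tool_rot: [-0.0, 0.225, 0.974, 0.0]
contact_force: [-0.0, -0.1, -0.4]
grip_width: 1.001
finger_force: 0.0
```

Emit:
move_arm(offset=[[0,0,-0.015],[0,0,-0.03],[0,0,-0.035],[0,0,-0.035],[0,0,-0.035],[0,0,-0.03],[0,0,0],[0,0,0]], delta_rot=[[0,0,0],[0,0,0],[0,0,0],[0,0,0],[0,0,0],[0,0,0],[0,0,0],[0,0,0]], gripper=[1,1,1,1,1,1,1,1])

```text
time_s: 32.9
tool_pos: [0.4359, -0.1155, 0.3183]
tool_rot: [0.002, 0.225, 0.974, -0.0]
contact_force: [-1.2, 0.8, 0.4]
grip_width: 0.997
finger_force: 0.0
```

```bash
python3 - <<'E'
from h import *
look("biscuit_barrel",0.11)
im=read_camera("wrist");sc=read_camera("scene")
cv2.imwrite("pics/fin.png",cv2.resize(np.vstack([im[0:300],cv2.resize(sc[110:330,180:440],(640,300))]),(640,600)))
for n in ["amber_glass","green_glass","pepper_mill","biscuit_barrel","clear_glass","tripod_head","watering_can"]:
    for r in nets.pinpoint("scene",n)[:1]: print(n,ray("scene",r["position"],0.007).round(4))
E
```

```text
tcp [ 0.4348 -0.1153  0.3165] [ 5.000e-04  2.255e-01  9.742e-01 -1.000e-04]
pin [164.1, 320.6] 0.86 [ 0.4366 -0.1141  0.    ]
trace [175.4, 316.1] 0.64 circle at z 0.11 (175.89706420898438, 318.23529052734375) 38.581661224365234 [ 0.4325 -0.1156  0.11  ]
amber_glass [0.4409 0.1882 0.007 ]
green_glass [ 0.4269 -0.2243  0.007 ]
pepper_mill [0.4243 0.118  0.007 ]
biscuit_barrel [ 0.4286 -0.1179  0.007 ]
clear_glass [0.5277 0.394  0.007 ]
tripod_head [ 0.6087 -0.2821  0.007 ]
watering_can [ 0.664  -0.0259  0.007 ]
```

View pics/fin.png

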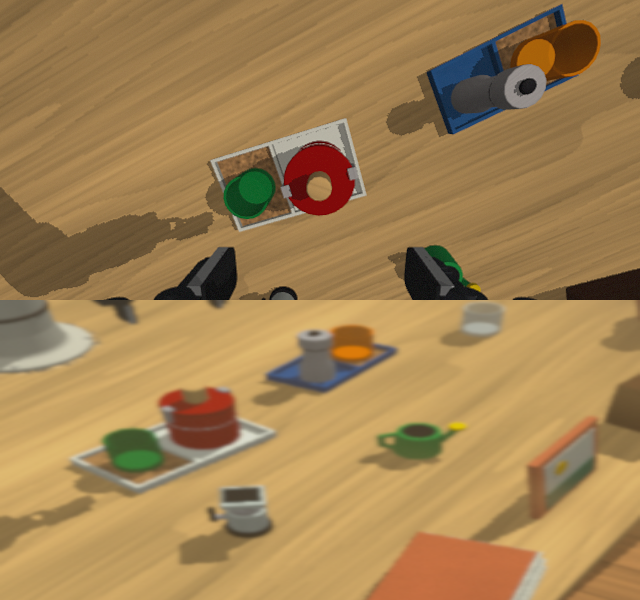

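The picture shows all four things upright and flat in their compartments: the barrel at (320,178), green at (250,192), the mill at (480,95) and amber at (537,57). The tripod head, can and clear glass haven't moved noticeably. I'm handing the job in.

```bash
python3 -c "
from bench import robot
print(robot.finish_job())"
```

```text
the job is handed in; nothing more can be done
None
```

I handed the job in at about 33 s: both trays are made up, all four things look upright and flat in their compartments, and I saw no sign that the tripod head, watering can or clear glass moved. No verdict came back.

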